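# Restage the wheel nuts in reverse order

### The arm

A 6-joint arm with a two-finger parallel gripper is mounted at the origin on the work surface. World frame = base frame: x ahead of the robot, y to its left, z up, the work surface at z = 0. Lengths are in m, angles in rad, forces in N, time in s.
With the tool pointing down it reaches from about 0.35 to 0.775 m from the base axis. Payload 5.5 kg.
Tool frame: the origin (TCP) lies midway between the tips of the shut fingers; the grasp point (between the pads) lies 19 mm behind it; z points along the fingers, y is the direction in which the jaws open and shut (so a half turn about z gives the same grasp; the last joint's range is limited). The gripper opens to 85 mm and grips with 20 to 120 N. Pads are 22 mm wide; open, the fingers measure 114 mm over their backs; the gripper's body (76 mm by 85 mm) begins 54 mm behind the grasp point. The pads swing forward as they close: fully open they stand 13 mm farther back than shut.
Start: joints at [-1.356, 0.313, 0.046, 1.304, 0, 1.431], TCP at [0.2, -0.539, 0.231] pointing down, gripper open.
Joint ranges: [-2.76, 2.76], [-0.86, 1.69], [-1.03, 1.26], [-2.2, 2.34], [-1.47, 1.5], [-3.14, 3.14]. Speed limits (rad/s): [2.57, 2.57, 3.14, 3.14, 3.14, 3.14].

### API

Orientations are given as a unit quaternion [w, x, y, z].
In Python, from workcell import env gives the robot as it stands.
- The arm moves only by the shell command python3 -m creep 'ROWS' [OPENING] [FORCE]. ROWS is JSON, a list of rows, each a list of 6 numbers: the shift along the tool's x, y, z in m, then the turn, a rotation vector about the tool's x, y, z in degrees. A call has exactly 8 rows; each row is the pose to reach, as a shift and turn from the pose commanded when the call began, along the tool's axes at that moment; what a row does not reach only later rows make up. A row lasts 1/10 s, in which the tool goes at most 50 mm and 8.59 degrees, less where a joint would pass 70% of its speed; a pose out of reach is approached as far as the arm can. A call with a gripper value outside its range is refused whole. OPENING is the finger opening in m, from 0 to 0.0854, set as the call begins (- or left out, the last holds). The fingers move at their own pace and stop on an object; FORCE is the grip in N (left out, the last holds). Time passes only in rows, so rows that repeat a pose let the fingers close, or fill a call up. It gives the time, the measured TCP pose, the force and the opening at its end, in the units of the state.
- env.get_state(): the state, without advancing time (a new reading comes with each control period).
- env.read_camera(name): name is "side" or "top"; returns (picture, depth): 480x640x3 uint8, blue, green, red; 480x640 float32, m along the optical axis (not along the pixel's ray), 0 where there is no reading.
- env.camera_params(name): a dict with "fx", "fy", "cx", "cy" (pixels), "k1" (the pictures are not rectified: a ray, as slopes to the right and down, at radius r is drawn at 1 + k1 r^2 times it, then the intrinsics apply), "position" and "orientation" of the camera in the world. Camera axes: x right, y up, looking along -z (the intrinsics and any distortion apply to the point x, -y, -z); pixel columns grow to the right and rows downward; lengths in m; the calibration is good to about 2 mm. A picture is of the moment at which its call begins. camera_params takes no time and is no camera call.
- env.hand_in(): hands the job in, once; it reports no verdict.
The state is a dict: "clock": time; "joint_pos": joint angles; "qvel": joint speeds; "tau": joint torques, N m; "tcp_pos": TCP position; "orientation": TCP orientation; "wrist_force": force on the tool from outside, world axes, zero at the start; "ft_torque": the same for the moment, N m; "finger_gap": finger opening in m.
Only numpy, scipy, OpenCV 4.12 (cv2) and the standard library are available. Lean on these libraries where they do the work, as an engineer would, in place of code of your own. Each camera call takes 0.05 s, during which the arm holds its last target. There are 200 camera calls.

### The job

The four wheel nuts stand on the start rack in the order they came off the car; move them into the tray in the reverse order for refitting, so that the nut nearest the rack's white end finishes furthest from the tray's white end, and so on along the row. Stand them upright on the tray floor in one straight row, packed close together with the flat side of each hexagon facing the flat side of its neighbour (touching, or with only a few millimetres between them), and leave the bottle, spray can and socket alone.

Things in the scene. Friction and masses are not known exactly. Their poses are not given: they have to be found in the camera images.
- nut_red: red anodised wheel nut, loose, about 180 g, standing upright on the pad of its own colour: a hexagonal base 46 mm across flats (53 mm across corners) and 20 mm high, with a round boss 32 mm in diameter on top of it, from 20 to 50 mm above the underside (black dot on top): the boss is what to grip. Origin: centre of the underside; z up; x is square to one of the six flats (so flats face every 60 degrees from x). At the start it is turned at random.
- nut_yellow: yellow anodised wheel nut, loose, about 180 g, standing upright on the pad of its own colour: a hexagonal base 46 mm across flats (53 mm across corners) and 20 mm high, with a round boss 32 mm in diameter on top of it, from 20 to 50 mm above the underside (black dot on top): the boss is what to grip. Origin: centre of the underside; z up; x is square to one of the six flats (so flats face every 60 degrees from x). At the start it is turned at random.
- nut_green: green anodised wheel nut, loose, about 180 g, standing upright on the pad of its own colour: a hexagonal base 46 mm across flats (53 mm across corners) and 20 mm high, with a round boss 32 mm in diameter on top of it, from 20 to 50 mm above the underside (black dot on top): the boss is what to grip. Origin: centre of the underside; z up; x is square to one of the six flats (so flats face every 60 degrees from x). At the start it is turned at random.
- nut_blue: blue anodised wheel nut, loose, about 180 g, standing upright on the pad of its own colour: a hexagonal base 46 mm across flats (53 mm across corners) and 20 mm high, with a round boss 32 mm in diameter on top of it, from 20 to 50 mm above the underside (black dot on top): the boss is what to grip. Origin: centre of the underside; z up; x is square to one of the six flats (so flats face every 60 degrees from x). At the start it is turned at random.
- pad_red: red round pad, 68 mm in diameter, 4 mm thick, fixed on the start rack; it shows where the red nut stood at the start. Origin: centre of its underside; its top, where the nut stands, is 4 mm higher.
- pad_yellow: yellow round pad, 68 mm in diameter, 4 mm thick, fixed on the start rack; it shows where the yellow nut stood at the start. Origin: centre of its underside; its top, where the nut stands, is 4 mm higher.
- pad_green: green round pad, 68 mm in diameter, 4 mm thick, fixed on the start rack; it shows where the green nut stood at the start. Origin: centre of its underside; its top, where the nut stands, is 4 mm higher.
- pad_blue: blue round pad, 68 mm in diameter, 4 mm thick, fixed on the start rack; it shows where the blue nut stood at the start. Origin: centre of its underside; its top, where the nut stands, is 4 mm higher.
- rack: start rack, fixed: a dark steel board 330 mm long (its y) by 90 mm (its x), 12 mm thick, carrying the four pads in a row along y, 75 mm apart centre to centre (at y = -112.5, -37.5, 37.5, 112.5 mm). An upright end block 30 mm high stands at each end: a broad white one at +y (from y = 153 to 183 mm), a thin black one at -y (from y = -153 to -165 mm). Origin: centre of the underside, z up.
- tray: receiving tray, fixed: grey floor, top face 6 mm above the origin, inside 210 mm long (its y) by 70 mm wide (its x), surrounded by a lip 6 mm thick whose top is 14 mm above the origin (8 mm above the floor). A broad white end block, 14 mm high, reaching to y = +145 mm, marks its +y end, the -y end is black. Origin: centre of the underside of the tray's inside, z up. Four nuts fit in one row along y, with 26 mm to spare in all.
- oil_bottle: bystander: grey oil bottle with a red cap, 64 mm in diameter, 150 mm high. Origin: centre of the underside, z up.
- spray_can: bystander: white and orange spray can, 56 mm in diameter, 140 mm high. Origin: centre of the underside, z up.
- socket: bystander: dark steel impact socket standing on end, 42 mm in diameter, 60 mm high. Origin: centre of the underside, z up.
There are look-alikes about, which are no part of the job. What is shaped like the nut_green but orange or purple is not meant.

How it is judged:
By the outcome, as a careful person would: the job done as asked, in the order asked, and still so for the second after the job is handed in, with the robot touching nothing.
It also fails if it takes over 83 s, if anything falls off the work surface, if the arm or the gripper's body presses on something with over 40 N, if the wrist force passes 120 N, or if a joint passes its speed limit or range.

## Working session

There is one attempt and no reset: what is moved stays moved. The work goes in short steps, Python scripts to look and compute and a shell command to move; the robot and the scene stay as the last step left them, time stands still between calls to the robot, and variables do not carry over. Pictures are saved under pics/ and viewed, about 12 in all and at most 16, crops included, and the job is handed in when it is done.

```bash
ls; mkdir -p pics
python3 - <<'E'
from workcell import env
import cv2,numpy as np
print(env.get_state())
for n in("side","top"):
    p,d=env.read_camera(n); print(n,env.camera_params(n))
    cv2.imwrite(f"pics/{n}0.png",p); np.savez(f"{n}0.npz",p=p,d=d)
E
```

```text
pics
{'clock': 0.0, 'joint_pos': array([-1.35562199e+00,  3.13985575e-01,  4.49825661e-02,  1.30359900e+00,
        1.93291149e-06,  1.43118171e+00]), 'qvel': array([ 2.73723782e-05,  7.73466136e-04, -3.03190827e-04, -5.58049078e-04,
        2.22158755e-04, -5.31994575e-04]), 'tau': array([-5.74596870e-04, -4.80623245e+01,  2.98534852e+01,  1.92655181e-02,
       -3.45083881e-04,  8.08670421e-06]), 'tcp_pos': array([ 0.19962462, -0.5386931 ,  0.23041877]), 'orientation': array([-9.02232098e-04,  9.84306417e-01,  1.76465471e-01, -3.31352826e-05]), 'wrist_force': array([ 0.65258911, -0.13945718, -0.25243432]), 'ft_torque': array([-0.0124492 , -0.00022482, -0.00460945]), 'finger_gap': 0.08536552466551815}
side {'fx': 557.143218440779, 'fy': 557.143218440779, 'cx': 324.18324272396745, 'cy': 229.9332563694587, 'k1': -0.16348841534421532, 'position': array([0.17030209, 1.01334625, 0.62422591]), 'orientation': array([-0.15420104, -0.0798541 ,  0.51119805,  0.84173744])}
top {'fx': 493.76276520464637, 'fy': 493.76276520464637, 'cx': 312.98541181513326, 'cy': 235.93347754150315, 'k1': 0.011615665110214226, 'position': array([ 0.36799108, -0.02545819,  1.05983793]), 'orientation': array([-0.69989722, -0.05346701,  0.03893002,  0.71117481])}
```

View pics/top0.png

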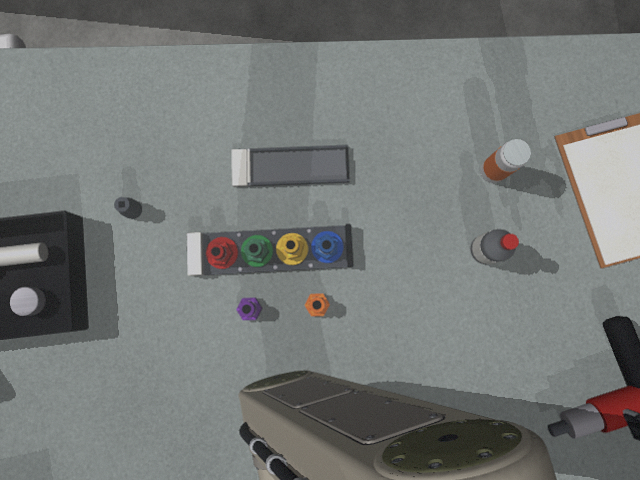

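View pics/side0.png

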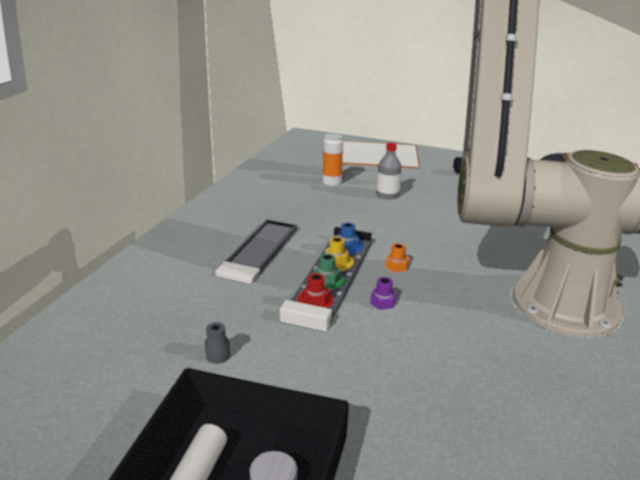

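The top view shows the rack's white end at left (195,254). The nuts run from it red (220,252), green (256,249), yellow (291,248), blue (327,246). The tray's white end is at (240,167), so from that end the tray order must be blue, yellow, green, red. Things that could be mistaken for them: purple nut (249,309), orange nut (317,305), red bottle cap (510,241), red tool (620,405) and the orange on the spray can (495,167).

```bash
cat > h.py <<'E'
import numpy as np,cv2
from scipy.spatial.transform import Rotation as R
from workcell import env
P={n:env.camera_params(n) for n in("side","top")}
def ray(n,uv):
    p=P[n];K=np.array([[p["fx"],0,p["cx"]],[0,p["fy"],p["cy"]],[0,0,1.]])
    q=cv2.undistortPoints(np.float64(uv).reshape(-1,1,2),K,np.array([p["k1"],0,0,0.])).reshape(-1,2)
    d=np.c_[q[:,0],-q[:,1],-np.ones(len(q))]
    w=p["orientation"]; return p["position"],R.from_quat([w[1],w[2],w[3],w[0]]).apply(d)
def plane(n,uv,z):
    o,d=ray(n,uv); return o+d*((z-o[2])/d[:,2])[:,None]
def tri(us,ut):
    o1,d1=ray("side",us);o2,d2=ray("top",ut);out=[]
    for a,b in zip(d1,d2):
        s,t=np.linalg.lstsq(np.c_[a,-b],o2-o1,rcond=None)[0]
        x,y=o1+s*a,o2+t*b; out.append(np.r_[(x+y)/2,np.linalg.norm(x-y)])
    return np.array(out)
def project(n,X):
    p=P[n];w=p["orientation"];c=R.from_quat([w[1],w[2],w[3],w[0]]).inv().apply(np.atleast_2d(X)-p["position"])
    s=np.c_[c[:,0],-c[:,1]]/-c[:,2:];s*=1+p["k1"]*(s**2).sum(1,keepdims=True)
    return s*[p["fx"],p["fy"]]+[p["cx"],p["cy"]]
HUE=dict(red=(172,6),yellow=(20,32),green=(60,95),blue=(100,118))
def mask(img,c,s=100,v=30):
    h=cv2.cvtColor(img,cv2.COLOR_BGR2HSV);a,b=HUE[c]
    m=(h[...,0]>=a)&(h[...,0]<=b) if a<b else (h[...,0]>=a)|(h[...,0]<=b)
    return (m&(h[...,1]>s)&(h[...,2]>v)).astype(np.uint8)
E
python3 - <<'E'
from h import *
t=np.load("top0.npz")["p"];s=np.load("side0.npz")["p"]
for n,i in(("top",t),("side",s)):
  h=cv2.cvtColor(i,cv2.COLOR_BGR2HSV)
  for c in HUE:
    m=mask(i,c); k,l,st,ce=cv2.connectedComponentsWithStats(m)
    print(n,c,[(st[j].tolist(),ce[j].round(1).tolist()) for j in range(1,k) if st[j,4]>60])
a=cv2.resize(t[222:322,180:365],None,fx=4,fy=4,interpolation=cv2.INTER_CUBIC)
b=cv2.resize(s[215:335,275:415],None,fx=4,fy=4,interpolation=cv2.INTER_CUBIC)
cv2.imwrite("pics/ct.png",a);cv2.imwrite("pics/cs.png",b)
E
```

```text
top red [([501, 234, 18, 16, 232], [509.2, 241.4]), ([206, 237, 32, 32, 676], [221.7, 252.3]), ([586, 385, 54, 47, 1396], [616.5, 405.9])]
top yellow [([276, 233, 32, 32, 742], [291.6, 248.8])]
top green [([242, 235, 28, 17, 105], [254.1, 240.3])]
top blue [([311, 231, 32, 32, 716], [326.9, 246.4])]
side red [([387, 143, 9, 8, 70], [391.0, 146.4]), ([297, 273, 37, 35, 726], [315.9, 292.2])]
side yellow [([326, 236, 28, 36, 519], [339.8, 254.0])]
side green [([319, 256, 15, 15, 168], [326.6, 263.6]), ([326, 270, 18, 20, 239], [334.4, 280.3])]
side blue [([337, 223, 26, 32, 425], [350.7, 238.2])]
```

View pics/ct.png

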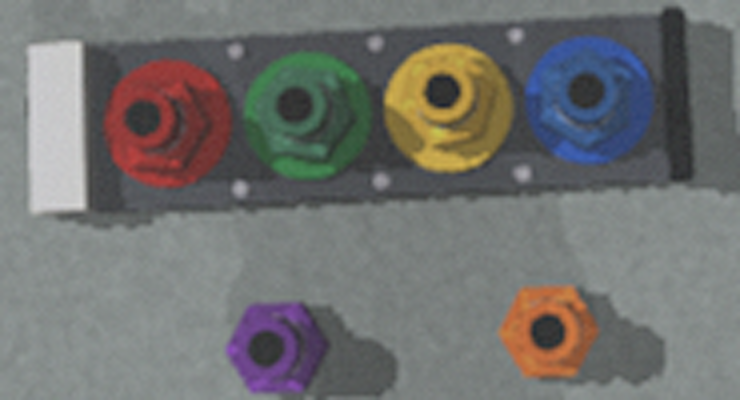

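View pics/cs.png

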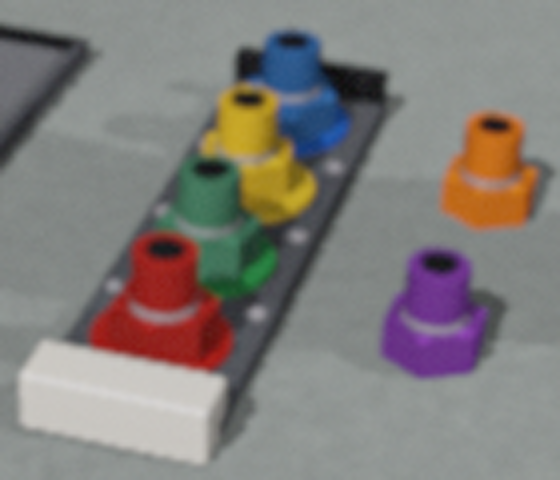

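The top crop shows the four nuts on matching-colour pads, with black dots at about (216,252), (253,248), (290,245) and (326,244). The purple and orange look-alikes stand off the rack at bottom. The side crop confirms the order red, green, yellow, blue from the white block. Next I measure the dots across both views, the hex outlines and the tray.

```bash
cat >> h.py <<'E'
def dots(img,boxes,vmax=70):
    out=[];g=img.max(2)
    for x,y,w,h in boxes:
        c=g[y:y+h,x:x+w].astype(float)
        m=(c<vmax).astype(np.uint8);k,l,st,ce=cv2.connectedComponentsWithStats(m)
        # dark blob fully inside the box
        b=[j for j in range(1,k) if st[j,4]>=8 and st[j,0]>0 and st[j,1]>0 and st[j,0]+st[j,2]<w and st[j,1]+st[j,3]<h]
        j=max(b,key=lambda j:st[j,4]);ys,xs=np.nonzero(l==j);wt=vmax+20-c[ys,xs]
        out.append([x+(xs*wt).sum()/wt.sum(),y+(ys*wt).sum()/wt.sum(),st[j,4]])
    return np.array(out)
E
python3 - <<'E'
from h import *
np.set_printoptions(precision=4,suppress=True)
T=np.load("top0.npz");S=np.load("side0.npz");t,s=T["p"],S["p"]
dt=dots(t,[(205,240,22,24),(243,238,22,20),(280,235,20,20),(316,234,20,20)])
ds=dots(s,[(306,272,22,12),(318,251,18,12),(328,234,18,12),(339,220,18,10)])
print(dt,"\n",ds); X=tri(ds[:,:2],dt[:,:2]);print("dots",X)
# depth cloud from top
v,u=np.mgrid[0:480,0:640];o,d=ray("top",np.c_[u.ravel(),v.ravel()]);W=(o+d*T["d"].reshape(-1,1)).reshape(480,640,3)
np.save("W0.npy",W)
for c,x in zip(["red","green","yellow","blue"],X):
    q=W[225:275,195:345].reshape(-1,3);r=np.linalg.norm(q[:,:2]-x[:2],axis=1)
    print(c,"ring z:",[np.median(q[(r>a)&(r<b),2]).round(4) for a,b in((0,.012),(.018,.0215),(.029,.033))])
# tray profile
print(W[166,225:360:4,2].round(3)); print(W[135:200:3,300,2].round(3)); print(t[166,225:360:4].max(1)); print(t[135:200:2,300].max(1))
# rack pads
for c in("red","yellow","blue"):
    m=mask(t,c);k,l,st,ce=cv2.connectedComponentsWithStats(m)
    j=[j for j in range(1,k) if 600<st[j,4]<800][0];cn=max(cv2.findContours((l==j).astype(np.uint8),0,1)[0],key=len)
    e=cv2.fitEllipse(cn);print(c,e,plane("top",[e[0]],.016))
E
```

```text
[[215.3781 251.0957  52.    ]
 [253.3487 247.7382  58.    ]
 [290.184  244.3669  52.    ]
 [326.157  244.3172  54.    ]] 
 [[315.966  276.8097  22.    ]
 [327.2387 256.6786  28.    ]
 [336.7416 239.3987  11.    ]
 [347.5962 224.6737  10.    ]]
dots [[ 0.471   0.1924  0.0669  0.0003]
 [ 0.4765  0.1152  0.067   0.0005]
 [ 0.4821  0.0405  0.0669  0.0004]
 [ 0.4813 -0.0323  0.067   0.0003]]
red ring z: [np.float64(0.0672), np.float64(0.0361), np.float64(0.0164)]
green ring z: [np.float64(0.0672), np.float64(0.0364), np.float64(0.0166)]
yellow ring z: [np.float64(0.0671), np.float64(0.0373), np.float64(0.0166)]
blue ring z: [np.float64(0.0668), np.float64(0.0364), np.float64(0.0164)]
[ 0.001  0.002  0.014  0.015  0.014  0.017  0.014  0.006  0.007  0.008
  0.007  0.007  0.009  0.006  0.006  0.008  0.006  0.007  0.007  0.006
  0.01   0.009  0.009  0.008  0.003  0.009  0.01   0.008  0.01   0.006
  0.007 -0.    -0.002 -0.002]
[0.002 0.001 0.004 0.001 0.017 0.004 0.004 0.006 0.011 0.007 0.007 0.007
 0.006 0.005 0.008 0.012 0.008 0.003 0.003 0.001 0.002 0.001]
[143 143 201 202 189 191 164  95 103 104 101 104 101 101 105 103 104 102
  99 103 101 101 110 112 110 111 113 112 112 109 102  88 101 139]
[134 134 128 129 131 130  88  64  82 101 104 101 104 103 107 102 102 106
 104 106 101 105 105  82  66  82 129 130 128 125 128 128 135]
red ((221.45872497558594, 252.41383361816406), (30.520702362060547, 31.677806854248047), 37.128196716308594) [[0.4734 0.1906 0.016 ]]
yellow ((291.5740051269531, 248.51693725585938), (31.00682830810547, 31.516843795776367), 160.0354766845703) [[0.4793 0.041  0.016 ]]
blue ((326.7929992675781, 246.44529724121094), (30.994142532348633, 31.432525634765625), 10.243896484375) [[ 0.4824 -0.034   0.016 ]]
```

```bash
cat >> h.py <<'E'
def hexyaw(q,c):
    """six-fold phase of the hull of hex-height points q (xy) about c: direction of a flat's normal, mod 60"""
    h=cv2.convexHull(np.float32(q-c)*1000)[:,0]
    # support width: narrowest where square to a flat
    a=np.radians(np.arange(0,180,1));w=(h@np.array([np.cos(a),np.sin(a)]));w=w.max(0)-w.min(0)
    f=(w*np.exp(-6j*a)).sum();yaw=(np.degrees(-np.angle(f))/6+30)%60 if 0 else (np.degrees(np.angle((w*np.exp(6j*a)).sum()))/6+30)%60
    return yaw,w.min(),w.max(),abs(f)/w.sum(),(h.max(0)+h.min(0))/2
E
python3 - <<'E'
from h import *
np.set_printoptions(precision=4,suppress=True)
# self check of hexyaw
for y in(10,40):
    a=np.radians(y+30+60*np.arange(6));print(hexyaw(.0266*np.c_[np.cos(a),np.sin(a)],0)[:3])
T=np.load("top0.npz");t=T["p"];W=np.load("W0.npy")
big=[]
for c,x in zip(["red","green","yellow","blue"],[(.471,.1924),(.4765,.1152),(.4821,.0405),(.4813,-.0323)]):
    q=W[220:280,190:350].reshape(-1,3);r=np.linalg.norm(q[:,:2]-x,axis=1)
    p=q[(r<.03)&(q[:,2]>.028)&(q[:,2]<.045)]
    print(c,len(p),hexyaw(p[:,:2],np.array(x)))
    u,v=project("top",[*x,.03])[0];b=t[int(v)-20:int(v)+20,int(u)-20:int(u)+20]
    l=cv2.cvtColor(b,cv2.COLOR_BGR2LAB)[...,0];l=cv2.normalize(l,None,0,255,cv2.NORM_MINMAX)
    big.append(cv2.resize(l,None,fx=10,fy=10,interpolation=cv2.INTER_CUBIC))
cv2.imwrite("pics/hex.png",cv2.resize(np.vstack([np.hstack(big[:2]),np.hstack(big[2:])]),(600,600)))
# tray: grey floor region and white+dark outline
g=t.max(2);roi=g[140:195,225:360];m=((roi>92)&(roi<118)).astype(np.uint8)
k,l,st,ce=cv2.connectedComponentsWithStats(cv2.morphologyEx(m,cv2.MORPH_OPEN,np.ones((3,3))))
j=1+st[1:,4].argmax();ys,xs=np.nonzero(l==j);w=plane("top",np.c_[xs+225,ys+140],.006)[:,:2]
(cx,cy),(a,b),an=cv2.minAreaRect(np.float32(w*1000));print("floor",cx,cy,a,b,an)
m=((roi<90)|(roi>165)).astype(np.uint8)
k,l,st,ce=cv2.connectedComponentsWithStats(m);print(st[1:])
m=(roi>165).astype(np.uint8);k,l,st,ce=cv2.connectedComponentsWithStats(m);j=1+st[1:,4].argmax();ys,xs=np.nonzero(l==j)
print("white",cv2.minAreaRect(np.float32(plane("top",np.c_[xs+225,ys+140],.014)[:,:2]*1000)))
E
```

```text
(np.float64(10.000000039838646), np.float64(46.07255198233341), np.float64(53.20000179034322))
(np.float64(40.00000003983865), np.float64(46.072551982333415), np.float64(53.20000179034322))
red 214 (np.float64(58.39631245737665), np.float64(45.98209384387896), np.float64(52.06829359958698), np.float64(0.024513501710153287), array([1.5258, 1.0831], dtype=float32))
green 220 (np.float64(54.21772319171838), np.float64(45.74928944200175), np.float64(51.23124483975555), np.float64(0.02145395197365903), array([0.9526, 1.1807], dtype=float32))
yellow 223 (np.float64(13.009934501062023), np.float64(44.44329336701973), np.float64(51.681012325045614), np.float64(0.025275847482468684), array([1.3805, 0.4688], dtype=float32))
blue 221 (np.float64(28.364814671703705), np.float64(43.92199653746307), np.float64(52.60900037671659), np.float64(0.027316883427313456), array([0.9505, 1.1021], dtype=float32))
floor 663.0208129882812 23.868797302246094 67.09619140625 202.76065063476562 0.9374229907989502
[[ 13   5 112  43 982]
 [  6   9  19  36 587]
 [ 98  40   3   1   3]
 [ 23  43   1   1   1]]
white ((661.6396484375, 152.1884765625), (79.26223754882812, 39.447113037109375), 0.3732684850692749)
```

View pics/hex.png

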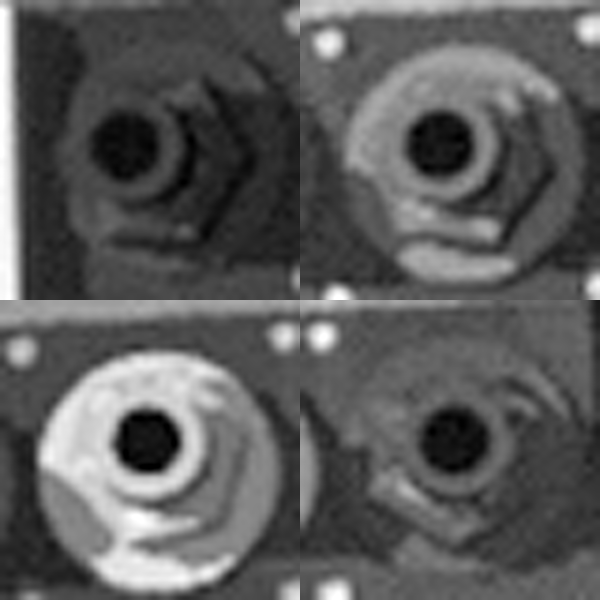

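Depth-based hexagon hulls come out 44–46 mm across flats and 51–52 mm across corners, which is right, with flat normals at red −1.6°, green −5.8°, yellow 13.0°, blue 28.4°. The picture's visible edges agree. Next I refine the tray's pose from both views and compute the first moves.

```bash
cat >> h.py <<'E'
def go(x,y,z,jaw=None):
    """shift in tool axes (mm) and turn about tool axes (deg) to a tool-down pose; jaw = world angle of the tool y axis"""
    s=env.get_state();w=s["orientation"];r=R.from_quat([w[1],w[2],w[3],w[0]])
    p=s["tcp_pos"];m=r.as_matrix();now=np.degrees(np.arctan2(m[1,1],m[0,1]))
    if jaw is None: jaw=now
    a=np.radians(jaw);Y=np.array([np.cos(a),np.sin(a),0]);Z=np.array([0,0,-1.]);G=R.from_matrix(np.c_[np.cross(Y,Z),Y,Z])
    print("at",(p*1000).round(1),"jaw",now.round(2),"t",round(s["clock"],2),"gap",round(s["finger_gap"]*1000,1),"F",s["wrist_force"].round(1))
    print(" shift m",(r.inv().apply(np.array([x,y,z])-p)).round(4)," turn deg",np.degrees((r.inv()*G).as_rotvec()).round(2))
E
python3 - <<'E'
from h import *
np.set_printoptions(precision=4,suppress=True)
t=np.load("top0.npz")["p"];s=np.load("side0.npz")["p"]
g=t.max(2).astype(float)
# long dark lip rows: subpixel dark centre at several columns, both lips (lip is 6 mm: its middle at x=+-38)
L={}
for nm,(r0,r1) in dict(far=(140,156),near=(176,192)).items():
    uv=[]
    for u in range(262,342,4):
        c=g[r0:r1,u];w=np.clip(92-c,0,None);uv.append([u,(np.arange(r0,r1)*w).sum()/w.sum()])
    q=plane("top",uv,.014)[:,:2];L[nm]=np.polyfit(q[:,1],q[:,0],1)
    print(nm,"x at y=.026:",np.polyval(L[nm],.026),"angle",np.degrees(-np.arctan(L[nm][0])))
# ends along centre rows
for v in(160,166,172):
    b=g[v,226:240];print("white outer u",226+np.interp(170,b,np.arange(14)) if (np.diff(b)>0).all() else b)
    print(g[v,243:258].astype(int),g[v,340:358].astype(int))
# white block corners in side picture
m=((s.min(2)>150)).astype(np.uint8)[255:290,210:265];k,l,st,ce=cv2.connectedComponentsWithStats(m);print(st[1:])
go(.4818,-.0318,.16,-2)
E
```

```text
far x at y=.026: 0.6974528424464235 angle 1.0874410273776258
near x at y=.026: 0.6212950915700685 angle 1.321250671403278
white outer u [141. 142. 141. 141. 138. 167. 199. 202. 199. 202. 201. 202. 202. 201.]
[191 186 192 170 174 195 154  83  71  76  92 106 106  99 105] [110 109 111 110 110  90  65  56  63  88  95  94  98 107 118 132 137 136]
white outer u [139. 137. 137. 143. 142. 171. 195. 201. 203. 202. 200. 202. 201. 201.]
[188 187 191 160 164 194 164 105  75  75  95 105 107 105 103] [114 109 109 112 115 102  74  52  63  88  98 101 102 101  94 117 139 139]
white outer u [138. 145. 143. 142. 139. 154. 188. 201. 201. 199. 201. 200. 204. 196.]
[188 186 190 157 167 194 164 103  70  76  91 106 104 102 106] [111 113 109 111 109 113  92  51  52  75 100  96  99  97  93 122 136 137]
[[  5   7  44  22 623]]
at [ 199.7 -538.7  230.5] jaw -69.67 t 0.1 gap 85.5 F [-0.  -0.4  0.6]
 shift m [ 0.4407 -0.3772  0.0712]  turn deg [ -0.07  -0.07 -67.67]
```

```bash
python3 - <<'E'
from h import *
np.set_printoptions(precision=4,suppress=True)
print(plane("top",[[230.9,166],[249.6,166],[347.3,166]],.014)[:,1]," expect yc+.145, yc+.105, yc-.108")
E
python3 -m creep '[[0.04,-0.03,0,0,0,-8.5],[0.08,-0.065,0,0,0,-17],[0.12,-0.1,0,0,0,-25.5],[0.16,-0.135,0,0,0,-34],[0.2,-0.17,0,0,0,-42.5],[0.24,-0.205,0,0,0,-51],[0.28,-0.24,0.01,0,0,-59.5],[0.32,-0.275,0.02,0,0,-67.7]]' 0.06 40
python3 -c "
from h import *
go(.4818,-.0318,.12,-2)"
```

```text
[ 0.1721  0.1312 -0.0817]  expect yc+.145, yc+.105, yc-.108
clock: 0.9
tcp_pos: [0.3938, -0.1889, 0.2155]
orientation: [0.001, 0.717, 0.697, 0.0]
wrist_force: [0.2, 1.4, 0.6]
finger_gap: 0.06
at [ 393.8 -188.9  215.5] jaw -1.65 t 0.9 gap 60.0 F [0.2 1.4 0.6]
 shift m [0.1596 0.0833 0.0954]  turn deg [0.05 0.04 0.35]
```

Tray centre measures (0.661, 0.0265) and it is turned about 1.1°. The three y checks agree within 1 mm, and lip separation is 76 mm as expected.

```bash
python3 -m creep '[[0.03,0.02,0,0,0,0.3],[0.07,0.04,0.01,0,0,0.3],[0.11,0.06,0.03,0,0,0.3],[0.14,0.075,0.06,0,0,0.3],[0.155,0.082,0.09,0,0,0.3],[0.1595,0.0833,0.11,0,0,0.3],[0.1595,0.0833,0.115,0,0,0.3],[0.1595,0.0833,0.115,0,0,0.3]]'
python3 -c "
from h import *
go(.4818,-.0318,.0395,-1)
for n in ('top','side'):
    p,d=env.read_camera(n); c=p[200:300,270:400] if n=='top' else p[180:290,290:420]
    cv2.imwrite('pics/a_%s.png'%n,c)
a=[cv2.resize(cv2.imread('pics/a_%s.png'%n),(400,330)) for n in('top','side')]
cv2.imwrite('pics/a.png',np.hstack(a))"
```

```text
clock: 1.7
tcp_pos: [0.481, -0.034, 0.0997]
orientation: [-0.001, 0.721, 0.693, -0.001]
wrist_force: [0.6, -0.2, 0.9]
finger_gap: 0.0601
at [481.  -34.   99.7] jaw -2.26 t 1.7 gap 60.1 F [ 0.6 -0.2  0.9]
 shift m [0.0022 0.0009 0.0602]  turn deg [-0.13 -0.01 -1.26]
```

View pics/a.png

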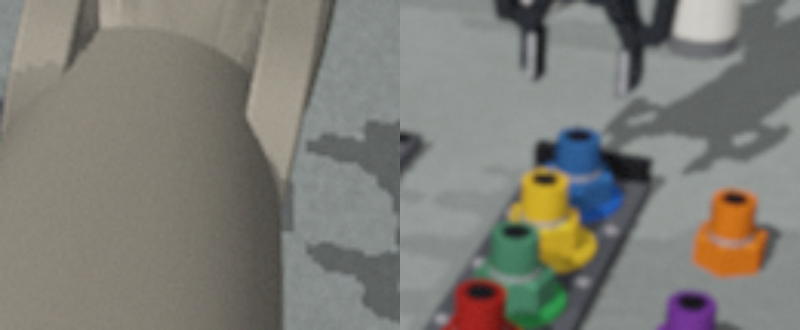

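The crop shows the open fingers straddling the blue nut's boss in the side view, with the blue nut at about (375,230) in the full frame. The arm hides the top view. Descend, then close.

```bash
python3 -m creep '[[0.001,0.0005,0.012,0,0,-0.5],[0.002,0.001,0.024,0,0,-0.7],[0.002,0.001,0.036,0,0,-0.7],[0.002,0.001,0.047,0,0,-0.7],[0.002,0.001,0.055,0,0,-0.7],[0.002,0.001,0.06,0,0,-0.7],[0.002,0.001,0.06,0,0,-0.7],[0.002,0.001,0.06,0,0,-0.7]]'
python3 -m creep '[[0,0,0,0,0,0],[0,0,0,0,0,0],[0,0,0,0,0,0],[0,0,0,0,0,0],[0,0,0,0,0,0],[0,0,0,0,0,0],[0,0,0,0,0,0],[0,0,0,0,0,0]]' 0.02 40
python3 -c "
from h import *
go(.6596,.0985,.12,1.1)"
```

```text
clock: 2.6
tcp_pos: [0.4831, -0.0322, 0.0405]
orientation: [0.0, 0.717, 0.697, -0.0]
wrist_force: [0.5, 0.4, 0.8]
finger_gap: 0.0599
clock: 3.4
tcp_pos: [0.4831, -0.0323, 0.041]
orientation: [0.0, 0.717, 0.697, 0.0]
wrist_force: [-1.7, 0.1, 6.4]
finger_gap: 0.0308
at [483.1 -32.3  41. ] jaw -1.57 t 3.4 gap 30.8 F [-1.7  0.1  6.4]
 shift m [ 0.1356  0.1729 -0.0789]  turn deg [ 0.03  0.02 -2.67]
```

```bash
python3 -m creep '[[0,0,-0.015,0,0,0],[0,0,-0.04,0,0,0],[0,0,-0.07,0,0,0],[0.02,0.025,-0.09,0,0,-1],[0.045,0.057,-0.09,0,0,-2],[0.07,0.09,-0.09,0,0,-2.7],[0.1,0.127,-0.09,0,0,-2.7],[0.118,0.15,-0.09,0,0,-2.7]]'
python3 -c "
from h import *
go(.6596,.0985,.06,1.1)"
```

```text
clock: 4.2
tcp_pos: [0.6383, 0.0837, 0.1297]
orientation: [0.0, 0.7, 0.714, 0.001]
wrist_force: [0.1, -1.0, -1.9]
finger_gap: 0.0304
at [638.3  83.7 129.7] jaw 1.2 t 4.2 gap 30.4 F [ 0.1 -1.  -1.9]
 shift m [0.0143 0.0215 0.0697]  turn deg [ 0.05 -0.03  0.1 ]
```

```bash
python3 -m creep '[[0.007,0.01,0,0,0,0],[0.012,0.018,0.01,0,0,0],[0.0143,0.0215,0.025,0,0,0],[0.0143,0.0215,0.045,0,0,0],[0.0143,0.0215,0.06,0,0,0],[0.0143,0.0215,0.07,0,0,0],[0.0143,0.0215,0.075,0,0,0],[0.0143,0.0215,0.075,0,0,0]]'
python3 -c "
from h import *
go(.6596,.0985,.031,1.1)
c=[]
for n in ('top','side'):
    p,d=env.read_camera(n); np.savez(n+'1.npz',p=p,d=d); c.append(cv2.resize(p[130:210,220:360] if n=='top' else p[200:290,200:320],(400,270)))
cv2.imwrite('pics/b.png',np.hstack(c))"
```

```text
clock: 5.0
tcp_pos: [0.6564, 0.096, 0.0543]
orientation: [-0.001, 0.7, 0.714, -0.001]
wrist_force: [-0.1, -0.4, -2.4]
finger_gap: 0.0308
at [656.4  96.   54.3] jaw 1.1 t 5.0 gap 30.8 F [-0.1 -0.4 -2.4]
 shift m [0.0025 0.0032 0.0233]  turn deg [-0.11  0.01 -0.  ]
```

View pics/b.png

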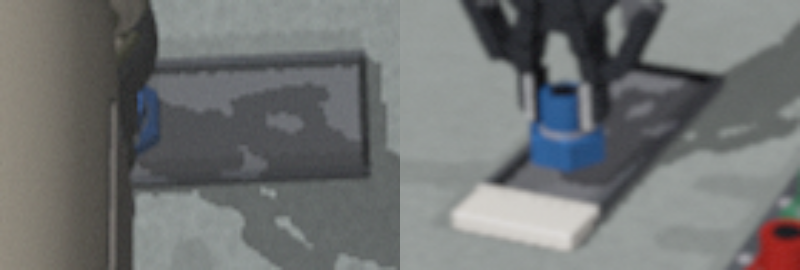

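The crop shows the blue nut held upright over the tray near its white end (side frame, about (283,240)), hex flats facing along the tray. Lower and release.

```bash
python3 -m creep '[[0.0015,0.002,0.005,0,0,0],[0.0025,0.0032,0.01,0,0,0],[0.0025,0.0032,0.015,0,0,0],[0.0025,0.0032,0.019,0,0,0],[0.0025,0.0032,0.022,0,0,0],[0.0025,0.0032,0.0235,0,0,0],[0.0025,0.0032,0.0235,0,0,0],[0.0025,0.0032,0.0235,0,0,0]]'
python3 -c "
from h import *
go(.6596,.0985,.031,1.1)"
```

```text
clock: 5.9
tcp_pos: [0.6606, 0.0989, 0.032]
orientation: [0.0, 0.7, 0.714, 0.0]
wrist_force: [1.1, -0.6, -2.9]
finger_gap: 0.0304
at [660.6  98.9  32. ] jaw 1.13 t 5.9 gap 30.4 F [ 1.1 -0.6 -2.9]
 shift m [-0.0004 -0.001   0.001 ]  turn deg [0.01 0.   0.03]
```

```bash
python3 -m creep '[[0,-0.001,0.0005,0,0,0],[0,-0.001,0.001,0,0,0],[0,-0.001,0.0015,0,0,0],[0,-0.001,0.002,0,0,0],[0,-0.001,0.002,0,0,0],[0,-0.001,0.002,0,0,0],[0,-0.001,0.002,0,0,0],[0,-0.001,0.002,0,0,0]]'
python3 -m creep '[[0,0,0,0,0,0],[0,0,0,0,0,0],[0,0,0,0,0,0],[0,0,0,0,0,0],[0,0,-0.01,0,0,0],[0,0,-0.03,0,0,0],[0,0,-0.06,0,0,0],[0,0,-0.08,0,0,0]]' 0.056
python3 -c "
from h import *
go(.4828,.0407,.11,1.1-18.1)"
```

```text
clock: 6.7
tcp_pos: [0.6596, 0.0989, 0.0311]
orientation: [0.0, 0.7, 0.714, 0.0]
wrist_force: [-3.0, -0.6, 5.2]
finger_gap: 0.0305
clock: 7.5
tcp_pos: [0.6603, 0.0989, 0.1125]
orientation: [0.001, 0.7, 0.714, 0.001]
wrist_force: [0.9, -0.3, 1.0]
finger_gap: 0.0561
at [660.3  98.9 112.5] jaw 1.13 t 7.5 gap 56.1 F [ 0.9 -0.3  1. ]
 shift m [-0.0547 -0.1786  0.0021]  turn deg [ 0.12 -0.02 18.13]
```

```bash
python3 -m creep '[[-0.008,-0.025,0,0,0,4],[-0.018,-0.06,0,0,0,8],[-0.03,-0.1,0,0,0,12],[-0.042,-0.14,0,0,0,16],[-0.05,-0.165,0,0,0,18],[-0.0547,-0.1786,0,0,0,18.1],[-0.0547,-0.1786,0.005,0,0,18.1],[-0.0547,-0.1786,0.01,0,0,18.1]]'
python3 -c "
from h import *
go(.4828,.0407,.0405,-17)"
```

```text
clock: 8.3
tcp_pos: [0.4832, 0.0406, 0.1006]
orientation: [0.001, 0.804, 0.595, 0.001]
wrist_force: [-0.5, 0.5, -0.4]
finger_gap: 0.0558
at [483.2  40.6 100.6] jaw -16.98 t 8.3 gap 55.8 F [-0.5  0.5 -0.4]
 shift m [-0.0001 -0.0006  0.0601]  turn deg [ 0.15 -0.04  0.02]
```

Dead on. The top camera sees the tray now, so I check the blue nut's placing first, then descend on yellow.

```bash
cat >> h.py <<'E'
C0=np.array([.661,.0265]);TH=np.radians(1.1)
def totray(q): 
    c,s=np.cos(TH),np.sin(TH);d=np.asarray(q)[...,:2]-C0;return np.stack([c*d[...,0]+s*d[...,1],-s*d[...,0]+c*d[...,1]],-1)*1000
def traycheck(name):
    t,d=env.read_camera("top");np.savez(name+".npz",p=t,d=d)
    v,u=np.mgrid[130:210,215:370];o,r=ray("top",np.c_[u.ravel(),v.ravel()]);W=o+r*d[130:210,215:370].reshape(-1,1)
    h=mask  # hex points: nut-coloured, 14..36 mm up
    for c in HUE:
        m=mask(t,c,70,25)[130:210,215:370].ravel()>0
        top=W[m&(W[:,2]>.048)];q=W[m&(W[:,2]>.016)&(W[:,2]<.034)]
        if len(q)<40: print(c,"not seen",m.sum(),len(q));continue
        y=hexyaw(q[:,:2],C0);b=totray(np.median(top,axis=0)) if len(top) else None
        print(c,len(q),"flat vs tray y",((y[0]-np.degrees(TH)-30)+30)%60-30,"widths",np.round(y[1:3],1),"hull c tray mm",totray(C0+y[4]/1000).round(1),"top z",np.median(top[:,2]).round(4) if len(top) else None)
    cv2.imwrite("pics/%s.png"%name,cv2.resize(t[125:290,185:365],None,fx=4,fy=4,interpolation=cv2.INTER_CUBIC)[:600])
E
python3 -c "
from h import *
traycheck('c1')"
python3 -m creep '[[0,-0.0006,0.012,0,0,0],[0,-0.0006,0.024,0,0,0],[0,-0.0006,0.036,0,0,0],[0,-0.0006,0.047,0,0,0],[0,-0.0006,0.055,0,0,0],[0,-0.0006,0.0595,0,0,0],[0,-0.0006,0.0595,0,0,0],[0,-0.0006,0.0595,0,0,0]]'
python3 -m creep '[[0,0,0,0,0,0],[0,0,0,0,0,0],[0,0,0,0,0,0],[0,0,0,0,0,0],[0,0,0,0,0,0],[0,0,0,0,0,0],[0,0,0,0,0,0],[0,0,0,0,0,0]]' 0.02 40
```

```text
red not seen 0 0
yellow not seen 0 0
green not seen 0 0
blue not seen 0 0
clock: 9.15
tcp_pos: [0.4817, 0.0408, 0.0406]
orientation: [0.0, 0.804, 0.595, 0.0]
wrist_force: [-0.2, 0.6, -0.2]
finger_gap: 0.0559
clock: 9.95
tcp_pos: [0.482, 0.0408, 0.0411]
orientation: [0.0, 0.804, 0.595, 0.0]
wrist_force: [-1.6, 0.1, 5.7]
finger_gap: 0.0309
```

```bash
python3 -c "
from h import *
go(.6605,.0510,.12,1.1)"
```

```text
at [482.   40.8  41.1] jaw -16.97 t 9.95 gap 30.9 F [-1.6  0.1  5.7]
 shift m [ 0.0619  0.1679 -0.0787]  turn deg [  0.08  -0.   -18.07]
```

View pics/c1.png

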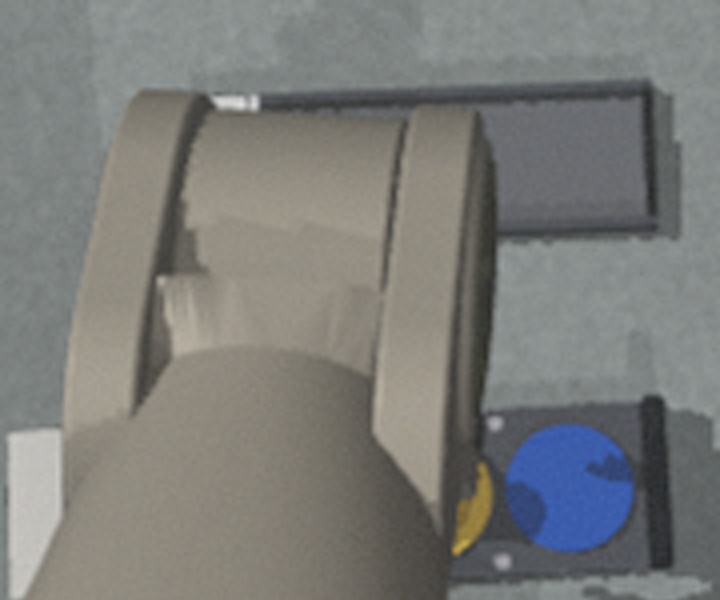

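The picture shows the arm hiding the tray's white half; the blue pad at about (327,246) is empty. The side camera will do for checking. Carry yellow to the next slot.

```bash
python3 -m creep '[[0,0,-0.015,0,0,0],[0,0,-0.04,0,0,0],[0,0.005,-0.07,0,0,-4],[0.012,0.035,-0.085,0,0,-8],[0.025,0.068,-0.085,0,0,-12],[0.038,0.103,-0.085,0,0,-16],[0.049,0.135,-0.085,0,0,-18],[0.056,0.152,-0.085,0,0,-18.1]]'
python3 -c "
from h import *
go(.6609,.0499,.055,1.1)"
```

```text
clock: 10.75
tcp_pos: [0.6455, 0.0499, 0.1244]
orientation: [0.0, 0.7, 0.714, 0.0]
wrist_force: [-0.2, 0.6, -2.3]
finger_gap: 0.0308
at [645.5  49.9 124.4] jaw 1.17 t 10.75 gap 30.8 F [-0.2  0.6 -2.3]
 shift m [-0.0003  0.0154  0.0694]  turn deg [0.03 0.01 0.07]
```

```bash
python3 -m creep '[[0,0.006,0,0,0,0],[0,0.012,0.005,0,0,0],[0,0.0165,0.02,0,0,0],[0,0.0165,0.035,0,0,0],[0,0.0165,0.052,0,0,0],[0,0.0165,0.063,0,0,0],[0,0.0165,0.068,0,0,0],[0,0.0165,0.068,0,0,0]]'
python3 -c "
from h import *
go(.6609,.0499,.031,1.1)
p,d=env.read_camera('side'); np.savez('s2.npz',p=p,d=d); cv2.imwrite('pics/s2.png',cv2.resize(p[210:290,205:305],(750,600),interpolation=cv2.INTER_CUBIC))"
```

```text
clock: 11.55
tcp_pos: [0.6586, 0.0504, 0.0563]
orientation: [-0.001, 0.7, 0.714, -0.001]
wrist_force: [-0.3, 0.7, -2.4]
finger_gap: 0.0308
at [658.6  50.4  56.3] jaw 1.12 t 11.55 gap 30.8 F [-0.3  0.7 -2.4]
 shift m [-0.0005  0.0024  0.0253]  turn deg [-0.12 -0.    0.02]
```

View pics/s2.png

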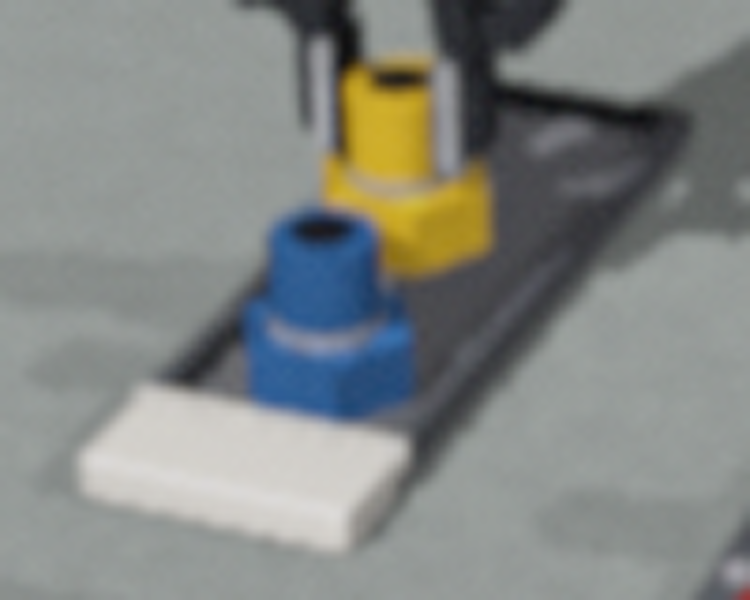

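The side crop shows blue standing at about (248,243) and yellow held behind it at about (259,235), the same way round, with flats parallel to the white block. I check the spacing by casting their dots onto their heights.

```bash
python3 -c "
from h import *
s=np.load('s2.npz')['p']
d=dots(s,[(242,236,12,9),(252,215,14,9)],80);print(d)
b=totray(plane('side',d[:1,:2],.0567));y=totray(plane('side',d[1:,:2],.0821));print('blue',b,'yellow',y,y-b)"
```

```text
Traceback (most recent call last):
  File "h.py", line 34, in dots
    j=max(b,key=lambda j:st[j,4]);ys,xs=np.nonzero(l==j);wt=vmax+20-c[ys,xs]
ValueError: max() iterable argument is empty
```

```bash
python3 -c "
from h import *
s=np.load('s2.npz')['p'];g=s.max(2)
print(g[236:246,241:255]);print(g[216:225,251:266])
d=dots(s,[(241,235,14,11),(250,214,17,11)],100);print(d)
b=totray(plane('side',d[:1,:2],.0567));y=totray(plane('side',d[1:,:2],.0821));print('blue',b,'yellow',y,y-b)"
```

```text
[[154 155 154 149 147 144 144 169 193 200 200 202 198 195]
 [154 151 152 148 141 139 133 140 160 169 177 184 190 197]
 [151 152 146 138 124 118 112 102 109 115 122 143 157 180]
 [150 146 133 112  87  75  68  66  69  82 100 122 137 145]
 [149 142 121  83  50  37  32  34  34  49  81 120 143 140]
 [144 144 128  96  67  52  48  51  55  76 103 131 144 138]
 [140 146 143 128 110  97  94  93 100 112 131 142 144 129]
 [136 146 150 145 139 129 129 130 130 138 144 143 132 116]
 [129 142 148 148 149 146 144 142 140 141 140 133 121 105]
 [127 140 144 147 147 146 149 144 142 137 132 126 115 101]]
[[ 18  46 100 142 155 156 155 159 157 156 155 138  99  66  57]
 [ 24  50  99 135 152 162 166 169 171 168 165 150 115  89  66]
 [ 47  83 111 126 136 146 151 153 155 158 160 148 131 124 100]
 [ 99 132 140 122 104 101  96  94 101 110 123 129 140 148 119]
 [145 172 167 129  77  51  43  38  45  64  87 114 146 155 129]
 [173 191 183 151 114  94  85  87  96 104 116 127 147 156 133]
 [177 197 195 182 170 162 153 154 162 164 160 150 147 157 131]
 [170 196 201 201 200 198 194 192 192 189 176 153 147 157 135]
 [163 193 202 204 207 206 205 204 199 191 174 149 142 153 133]]
[[247.4148773  240.2101227   24.        ]
 [257.75953566 220.11276949  13.        ]]
blue [[ 1.42483783 71.59884645]] yellow [[-1.17048004 23.46284977]] [[ -2.59531787 -48.13599668]]
```

```bash
python3 -m creep '[[0,0.001,0.006,0,0,0],[0,0.002,0.012,0,0,0],[0,0.0024,0.017,0,0,0],[0,0.0024,0.021,0,0,0],[0,0.0024,0.024,0,0,0],[0,0.0024,0.0255,0,0,0],[0,0.0024,0.0265,0,0,0],[0,0.0024,0.0265,0,0,0]]'
python3 -c "
from h import *
go(.6609,.0499,.031,1.1)"
```

```text
clock: 12.4
tcp_pos: [0.6621, 0.0504, 0.0312]
orientation: [0.0, 0.7, 0.714, 0.0]
wrist_force: [-1.9, -0.5, -0.7]
finger_gap: 0.0307
at [662.1  50.4  31.2] jaw 1.13 t 12.4 gap 30.7 F [-1.9 -0.5 -0.7]
 shift m [-0.0005 -0.0012  0.0002]  turn deg [0.02 0.01 0.03]
```

```bash
python3 -m creep '[[0.0003,-0.0005,0.0003,0,0,0],[0.0006,-0.001,0.0006,0,0,0],[0.001,-0.001,0.001,0,0,0],[0.001,-0.001,0.001,0,0,0],[0.001,-0.001,0.001,0,0,0],[0.001,-0.001,0.001,0,0,0],[0.001,-0.001,0.001,0,0,0],[0.001,-0.001,0.001,0,0,0]]'
python3 -m creep '[[0,0,0,0,0,0],[0,0,0,0,0,0],[0,0,0,0,0,0],[0,0,0,0,0,0],[0,0,-0.01,0,0,0],[0,0,-0.03,0,0,0],[0,0,-0.06,0,0,0],[0,0,-0.08,0,0,0]]' 0.056
python3 -c "
from h import *
go(.477,.1158,.105,1.1+23.1)"
```

```text
clock: 13.2
tcp_pos: [0.6621, 0.0505, 0.0312]
orientation: [0.001, 0.7, 0.714, 0.0]
wrist_force: [0.5, -2.6, 4.8]
finger_gap: 0.0311
clock: 14.0
tcp_pos: [0.6618, 0.0515, 0.1125]
orientation: [0.001, 0.7, 0.714, 0.001]
wrist_force: [0.7, -0.1, 0.5]
finger_gap: 0.0558
at [661.8  51.5 112.5] jaw 1.14 t 14.0 gap 55.8 F [ 0.7 -0.1  0.5]
 shift m [ 0.068  -0.1835  0.0071]  turn deg [  0.12   0.03 -23.06]
```

```bash
python3 -m creep '[[0.008,-0.022,0,0,0,-4],[0.02,-0.058,0,0,0,-9],[0.034,-0.1,0,0,0,-14],[0.05,-0.142,0,0,0,-19],[0.062,-0.17,0,0,0,-22],[0.068,-0.1835,0,0,0,-23],[0.068,-0.1835,0.005,0,0,-23],[0.068,-0.1835,0.008,0,0,-23]]'
python3 -c "
from h import *
go(.477,.1158,.0405,24.2)
traycheck('c2')"
```

```text
clock: 14.8
tcp_pos: [0.4778, 0.1157, 0.1023]
orientation: [0.001, 0.544, 0.839, 0.001]
wrist_force: [0.2, 0.1, 0.1]
finger_gap: 0.0561
at [477.8 115.7 102.3] jaw 24.1 t 14.8 gap 56.1 F [0.2 0.1 0.1]
 shift m [ 0.0005 -0.0009  0.0618]  turn deg [ 0.13  0.07 -0.1 ]
red not seen 0 0
yellow 188 flat vs tray y -0.7473257677739049 widths [45.6 50.8] hull c tray mm [ 2.  25.1] top z 0.0566
green not seen 0 0
blue 187 flat vs tray y -1.2054909037695616 widths [45.1 51.8] hull c tray mm [ 1.6 72.9] top z 0.0569
```

Both placed nuts check out: blue −1.2°, yellow −0.7°, centre spacing 47.8 mm, tops at 57 mm. Now green.

```bash
python3 -m creep '[[0.0005,-0.0009,0.012,0,0,0],[0.0005,-0.0009,0.024,0,0,0],[0.0005,-0.0009,0.036,0,0,0],[0.0005,-0.0009,0.048,0,0,0],[0.0005,-0.0009,0.056,0,0,0],[0.0005,-0.0009,0.061,0,0,0],[0.0005,-0.0009,0.061,0,0,0],[0.0005,-0.0009,0.061,0,0,0]]'
python3 -m creep '[[0,0,0,0,0,0],[0,0,0,0,0,0],[0,0,0,0,0,0],[0,0,0,0,0,0],[0,0,0,0,0,0],[0,0,0,0,0,0],[0,0,0,0,0,0],[0,0,0,0,0,0]]' 0.02 40
python3 -c "
from h import *
go(.6622,.0022,.12,1.1)"
```

```text
clock: 15.65
tcp_pos: [0.4754, 0.1159, 0.041]
orientation: [0.0, 0.544, 0.839, 0.0]
wrist_force: [0.4, 0.1, 0.5]
finger_gap: 0.0557
clock: 16.45
tcp_pos: [0.4759, 0.1159, 0.0416]
orientation: [0.001, 0.544, 0.839, 0.0]
wrist_force: [-1.1, -0.2, 5.9]
finger_gap: 0.0307
at [475.9 115.9  41.6] jaw 24.13 t 16.45 gap 30.7 F [-1.1 -0.2  5.9]
 shift m [-0.18    0.1237 -0.0781]  turn deg [9.000e-02 2.000e-02 2.303e+01]
```

```bash
python3 -m creep '[[0,0,-0.015,0,0,0],[0,0,-0.04,0,0,0],[-0.01,0.007,-0.07,0,0,4],[-0.04,0.0275,-0.085,0,0,9],[-0.075,0.0515,-0.085,0,0,14],[-0.115,0.079,-0.085,0,0,19],[-0.145,0.1,-0.085,0,0,22],[-0.162,0.1115,-0.085,0,0,23]]'
python3 -c "
from h import *
go(.6622,.0022,.055,1.1)"
```

```text
clock: 17.25
tcp_pos: [0.6454, 0.0116, 0.125]
orientation: [0.0, 0.701, 0.713, -0.0]
wrist_force: [-0.4, 0.0, -0.7]
finger_gap: 0.0307
at [645.4  11.6 125. ] jaw 0.94 t 17.25 gap 30.7 F [-0.4  0.  -0.7]
 shift m [-0.0096  0.0166  0.07  ]  turn deg [ 0.02  0.02 -0.16]
```

```bash
python3 -m creep '[[-0.005,0.008,0,0,0,0],[-0.009,0.014,0.005,0,0,0],[-0.011,0.018,0.02,0,0,0],[-0.011,0.018,0.035,0,0,0],[-0.011,0.018,0.05,0,0,0],[-0.011,0.018,0.06,0,0,0],[-0.011,0.018,0.066,0,0,0],[-0.011,0.018,0.066,0,0,0]]'
python3 -c "
from h import *
go(.6622,.0022,.031,1.1)
p,d=env.read_camera('side'); np.savez('s3.npz',p=p,d=d)
X=[[.6616,.0515,.0567],[.6622,.0022,env.get_state()['tcp_pos'][2]+.0255]];u=project('side',X);print(u)
g=p.max(2)
for q in u.astype(int): print(g[q[1]-5:q[1]+7,q[0]-9:q[0]+10])
cv2.imwrite('pics/s3.png',cv2.resize(p[200:280,210:310],(750,600),interpolation=cv2.INTER_CUBIC))"
```

```text
clock: 18.05
tcp_pos: [0.6603, 0.0035, 0.0587]
orientation: [-0.001, 0.7, 0.714, -0.001]
wrist_force: [0.4, 0.2, -1.3]
finger_gap: 0.0307
at [660.3   3.5  58.7] jaw 1.16 t 18.05 gap 30.7 F [ 0.4  0.2 -1.3]
 shift m [-0.0013  0.002   0.0277]  turn deg [-0.13 -0.01  0.06]
[[256.89811779 230.64788923]
 [265.9925903  209.79282259]]
[[155 154 151 150 152 152 152 154 148 134 120 123 129 130 136 144 146 146
  142]
 [154 153 151 151 153 153 151 155 153 143 135 135 136 135 134 134 137 135
  132]
 [153 153 153 154 156 163 165 164 167 169 168 159 148 144 143 138 132 130
  130]
 [155 155 155 162 176 186 175 159 155 159 159 153 151 162 172 168 145 130
  128]
 [155 155 156 175 193 194 166 125 105 101 101 103 116 148 180 194 177 138
  126]
 [155 154 164 190 203 194 151  89  53  42  42  51  78 128 176 200 189 145
  121]
 [155 154 167 195 207 199 167 126  99  92  92 101 122 156 187 201 189 143
  109]
 [153 153 162 190 206 204 193 179 166 162 163 168 180 189 197 196 176 132
   92]
 [152 150 156 184 199 206 206 205 200 197 199 201 202 199 192 181 157 117
   86]
 [148 145 150 176 195 204 208 210 209 208
[... 475 characters left out ...]
 140 146 144 143 148 151 151 145 126  99  76
   57]
 [153 136  83  34  31  69 105 127 130 123 123 127 130 134 132 125 123 106
   75]
 [153 139  84  35  48  76  94  99  95  87  79  84  92 100 107 125 145 134
   89]
 [152 138  84  46  73  95  92  72  58  43  37  42  47  58  84 127 156 148
   99]
 [151 137  84  64  97 110  99  73  54  40  38  41  43  57  87 131 159 152
  105]
 [151 136  85  76 108 120 114  98  86  83  75  76  82  89 104 133 159 151
  109]
 [153 138  88  73 108 123 123 119 115 111 109 107 108 108 112 133 159 152
  108]
 [153 146  92  72 106 122 125 127 125 124 122 118 116 109 106 129 158 151
  108]
 [155 149  98  70 106 120 125 125 128 129 125 120 120 106 104 126 156 153
  112]]
```

View pics/s3.png

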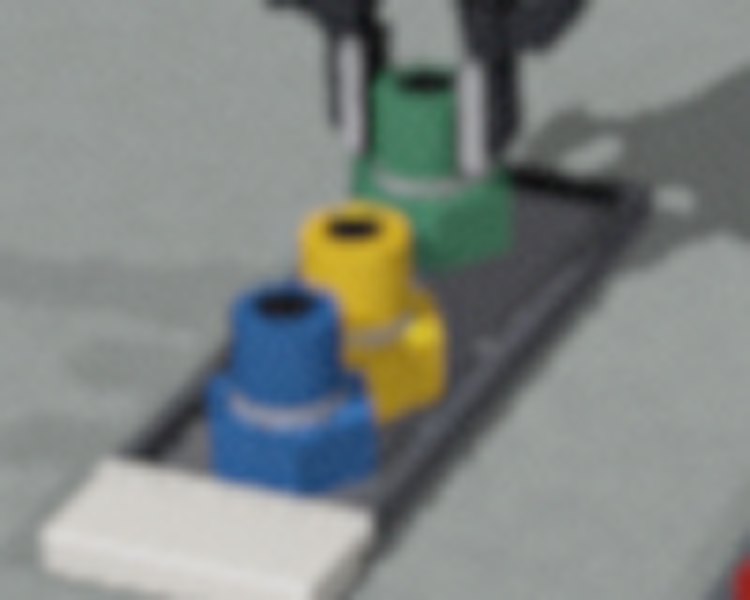

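The side crop shows blue and yellow side by side, with green held behind at (266,210), the same way round. I check the spacing from the dots.

```bash
python3 -c "
from h import *
s=np.load('s3.npz')['p']
d=dots(s,[(249,225,16,11),(259,205,14,10)],100);print(d)
b=totray(plane('side',d[:1,:2],.0567));y=totray(plane('side',d[1:,:2],.0839));print(b,y,y-b)"
```

```text
Traceback (most recent call last):
  File "h.py", line 34, in dots
    j=max(b,key=lambda j:st[j,4]);ys,xs=np.nonzero(l==j);wt=vmax+20-c[ys,xs]
ValueError: max() iterable argument is empty
```

```bash
python3 -c "
from h import *
s=np.load('s3.npz')['p']
d=np.r_[dots(s,[(249,225,16,11)],100),dots(s,[(261,206,12,9)],65)];print(d)
b=totray(plane('side',d[:1,:2],.0567));y=totray(plane('side',d[1:,:2],.0839));print(b,y,y-b)"
```

```text
[[256.49773756 230.17420814   9.        ]
 [266.45238095 210.51298701  12.        ]]
[[ 2.83137374 23.28868908]] [[ -0.6717913  -23.61453409]] [[ -3.50316504 -46.90322317]]
```

```bash
python3 -m creep '[[-0.0007,0.001,0.006,0,0,0],[-0.0013,0.002,0.012,0,0,0],[-0.0013,0.002,0.017,0,0,0],[-0.0013,0.002,0.021,0,0,0],[-0.0013,0.002,0.024,0,0,0],[-0.0013,0.002,0.0265,0,0,0],[-0.0013,0.002,0.0275,0,0,0],[-0.0013,0.002,0.0275,0,0,0]]'
python3 -c "
from h import *
go(.6622,.0022,.031,1.1)"
```

```text
clock: 18.9
tcp_pos: [0.6634, 0.0017, 0.0323]
orientation: [-0.0, 0.7, 0.714, -0.0]
wrist_force: [0.2, -0.3, -2.5]
finger_gap: 0.0308
at [663.4   1.7  32.3] jaw 1.13 t 18.9 gap 30.8 F [ 0.2 -0.3 -2.5]
 shift m [ 0.0005 -0.0012  0.0013]  turn deg [-0.01  0.01  0.03]
```

```bash
python3 -m creep '[[0.0005,-0.0005,0,0,0,0],[0.001,-0.001,0,0,0,0],[0.0015,-0.001,0,0,0,0],[0.0015,-0.001,0,0,0,0],[0.0015,-0.001,0.0007,0,0,0],[0.0015,-0.001,0.0014,0,0,0],[0.0015,-0.001,0.002,0,0,0],[0.0015,-0.001,0.002,0,0,0]]'
python3 -m creep '[[0,0,0,0,0,0],[0,0,0,0,0,0],[0,0,0,0,0,0],[0,0,0,0,0,0],[0,0,-0.01,0,0,0],[0,0,-0.03,0,0,0],[0,0,-0.06,0,0,0],[0,0,-0.08,0,0,0]]' 0.056
python3 -c "
from h import *
go(.4718,.193,.105,1.1+27.3)"
```

```text
clock: 19.7
tcp_pos: [0.6626, 0.0032, 0.0317]
orientation: [0.0, 0.7, 0.714, 0.0]
wrist_force: [-1.8, -0.3, 6.6]
finger_gap: 0.0307
clock: 20.5
tcp_pos: [0.6631, 0.0031, 0.113]
orientation: [0.001, 0.7, 0.714, 0.001]
wrist_force: [0.1, 0.8, 1.3]
finger_gap: 0.0557
at [663.1   3.1 113. ] jaw 1.13 t 20.5 gap 55.7 F [0.1 0.8 1.3]
 shift m [ 0.1936 -0.1876  0.0075]  turn deg [  0.11   0.05 -27.27]
```

```bash
python3 -m creep '[[0.015,-0.0145,0,0,0,-4],[0.045,-0.0435,0,0,0,-9],[0.08,-0.0775,0,0,0,-14],[0.115,-0.1115,0,0,0,-19],[0.15,-0.1455,0,0,0,-23],[0.175,-0.1695,0,0,0,-26],[0.188,-0.182,0,0,0,-27.3],[0.1936,-0.1876,0.003,0,0,-27.3]]'
python3 -c "
from h import *
go(.4718,.193,.09,28.4)"
```

```text
clock: 21.3
tcp_pos: [0.4707, 0.1942, 0.1084]
orientation: [0.001, 0.511, 0.86, 0.001]
wrist_force: [-0.7, 0.7, 0.2]
finger_gap: 0.0562
at [470.7 194.2 108.4] jaw 28.53 t 21.3 gap 56.2 F [-0.7  0.7  0.2]
 shift m [-0.0016  0.0004  0.0184]  turn deg [0.1  0.04 0.13]
```

```bash
python3 -c "
from h import *
traycheck('c3');go(.4718,.193,.041,28.4)"
python3 -m creep '[[0,0,0.012,0,0,0],[0,0,0.024,0,0,0],[0,0,0.036,0,0,0],[0,0,0.046,0,0,0],[0,0,0.05,0,0,0],[0,0,0.05,0,0,0],[0,0,0.05,0,0,0],[0,0,0.05,0,0,0]]'
python3 -c "
from h import *
go(.4718,.193,.041,28.4)"
```

```text
red not seen 0 0
yellow 199 flat vs tray y -1.4793090323600673 widths [45.2 52.1] hull c tray mm [ 2.3 23.8] top z 0.057
green 71 flat vs tray y -4.823310131506062 widths [40.8 48.5] hull c tray mm [ -2.4 -23.3] top z 0.0563
blue 185 flat vs tray y -0.5464867277667587 widths [45.5 52.4] hull c tray mm [ 1.8 72.9] top z 0.0569
at [470.3 194.1 107.5] jaw 28.48 t 21.35 gap 55.4 F [ 0.1  0.1 -0.2]
 shift m [-0.0017  0.0008  0.0665]  turn deg [0.03 0.   0.08]
clock: 22.15
tcp_pos: [0.4716, 0.1932, 0.0579]
orientation: [0.0, 0.512, 0.859, 0.0]
wrist_force: [-0.1, 0.2, -0.2]
finger_gap: 0.0562
at [471.6 193.2  57.9] jaw 28.43 t 22.15 gap 56.2 F [-0.1  0.2 -0.2]
 shift m [-0.0003  0.0001  0.0169]  turn deg [0.06 0.02 0.03]
```

```bash
python3 -m creep '[[0,0,0.006,0,0,0],[0,0,0.011,0,0,0],[0,0,0.0145,0,0,0],[0,0,0.0165,0,0,0],[0,0,0.0165,0,0,0],[0,0,0.0165,0,0,0],[0,0,0.0165,0,0,0],[0,0,0.0165,0,0,0]]'
python3 -m creep '[[0,0,0,0,0,0],[0,0,0,0,0,0],[0,0,0,0,0,0],[0,0,0,0,0,0],[0,0,0,0,0,0],[0,0,0,0,0,0],[0,0,0,0,0,0],[0,0,0,0,0,0]]' 0.02 40
python3 -c "
from h import *
g=np.load('c3.npz');t,d=g['p'],g['d'];v,u=np.mgrid[130:210,215:370];o,r=ray('top',np.c_[u.ravel(),v.ravel()]);W=o+r*d[130:210,215:370].reshape(-1,1)
q=totray(W);m=(q[:,1]>-54)&(q[:,1]<-0.5)&(abs(q[:,0])<33)&(W[:,2]>.018)&(W[:,2]<.034)&(cv2.cvtColor(t,cv2.COLOR_BGR2HSV)[130:210,215:370,1].ravel()>50)
y=hexyaw(q[m]/1000,0);print('green',m.sum(),y)
go(.6631,-.0465,.12,1.1)"
```

```text
clock: 22.95
tcp_pos: [0.4712, 0.1931, 0.041]
orientation: [0.0, 0.512, 0.859, 0.0]
wrist_force: [-1.2, 0.2, -0.1]
finger_gap: 0.0556
clock: 23.75
tcp_pos: [0.4713, 0.1931, 0.0412]
orientation: [0.0, 0.512, 0.859, 0.0]
wrist_force: [-1.0, -1.0, 5.5]
finger_gap: 0.0312
green 150 (np.float64(27.245645745126083), np.float64(43.28286578047753), np.float64(52.67292304826296), np.float64(0.02517095371178204), array([  2.770996, -23.343632], dtype=float32))
at [471.3 193.1  41.2] jaw 28.43 t 23.75 gap 31.2 F [-1.  -1.   5.5]
 shift m [-0.302   0.0547 -0.0787]  turn deg [3.000e-02 1.000e-02 2.733e+01]
```

Red is gripped. Green checks at −2.8°, 47 mm from yellow. Carry red across to the last slot.

```bash
python3 -m creep '[[0,0,-0.015,0,0,0],[0,0,-0.04,0,0,0],[-0.01,0.002,-0.07,0,0,4],[-0.04,0.0072,-0.085,0,0,9],[-0.08,0.0145,-0.085,0,0,14],[-0.12,0.0217,-0.085,0,0,19],[-0.16,0.029,-0.085,0,0,24],[-0.19,0.0344,-0.085,0,0,27]]'
python3 -c "
from h import *
go(.6631,-.0465,.12,1.1)"
```

```text
clock: 24.55
tcp_pos: [0.5926, 0.0404, 0.1249]
orientation: [-0.0, 0.7, 0.714, -0.0]
wrist_force: [0.5, 1.3, -1.8]
finger_gap: 0.0305
at [592.6  40.4 124.9] jaw 1.2 t 24.55 gap 30.5 F [ 0.5  1.3 -1.8]
 shift m [-0.0883  0.0686  0.0049]  turn deg [-0.05  0.01  0.1 ]
```

```bash
python3 -m creep '[[-0.025,0.02,0,0,0,0],[-0.05,0.04,0,0,0,0],[-0.07,0.057,0,0,0,0],[-0.083,0.067,0,0,0,0],[-0.0875,0.0696,0.01,0,0,0],[-0.0875,0.0696,0.03,0,0,0],[-0.0875,0.0696,0.05,0,0,0],[-0.0875,0.0696,0.06,0,0,0]]'
python3 -m creep '[[0,0,0.003,0,0,0],[0,0,0.006,0,0,0],[0,0,0.006,0,0,0],[0,0,0.006,0,0,0],[0,0,0.006,0,0,0],[0,0,0.006,0,0,0],[0,0,0.006,0,0,0],[0,0,0.006,0,0,0]]'
python3 -c "
from h import *
go(.6631,-.0465,.031,1.1)
p,d=env.read_camera('side'); np.savez('s4.npz',p=p,d=d)
z=env.get_state()['tcp_pos'][2]+.0255
u=project('side',[[.6631,.0031,.0567],[.6631,-.0465,z]]).astype(int)
for q,h in zip(u,(.0567,z)):
  for vm in (50,65,80,100):
    try: dd=dots(p,[(q[0]-8,q[1]-6,16,12)],vm);print(vm,dd,totray(plane('side',dd[:,:2],h)))
    except ValueError: pass
cv2.imwrite('pics/s4.png',cv2.resize(p[190:280,210:310],(660,594),interpolation=cv2.INTER_CUBIC))"
```

```text
clock: 25.35
tcp_pos: [0.6609, -0.0424, 0.0623]
orientation: [-0.002, 0.698, 0.716, -0.001]
wrist_force: [-0.9, 0.2, -2.2]
finger_gap: 0.0304
clock: 26.15
tcp_pos: [0.6636, -0.0434, 0.0601]
orientation: [0.0, 0.698, 0.716, 0.0]
wrist_force: [0.4, -0.2, -2.4]
finger_gap: 0.0304
at [663.6 -43.4  60.1] jaw 1.43 t 26.15 gap 30.4 F [ 0.4 -0.2 -2.4]
 shift m [-0.0031 -0.0006  0.0291]  turn deg [0.01 0.01 0.33]
65 [[265.64757709 221.02863436  13.        ]] [[  2.39392489 -24.42499116]]
80 [[265.66018158 221.01815824  17.        ]] [[  2.38896897 -24.48316593]]
100 [[265.68855789 220.88083954  30.        ]] [[  2.61107494 -25.13346319]]
65 [[273.49361702 201.43829787   8.        ]] [[  2.5448952  -70.39112737]]
80 [[273.54545455 201.45454545  12.        ]] [[  2.39859912 -70.35315296]]
```

View pics/s4.png

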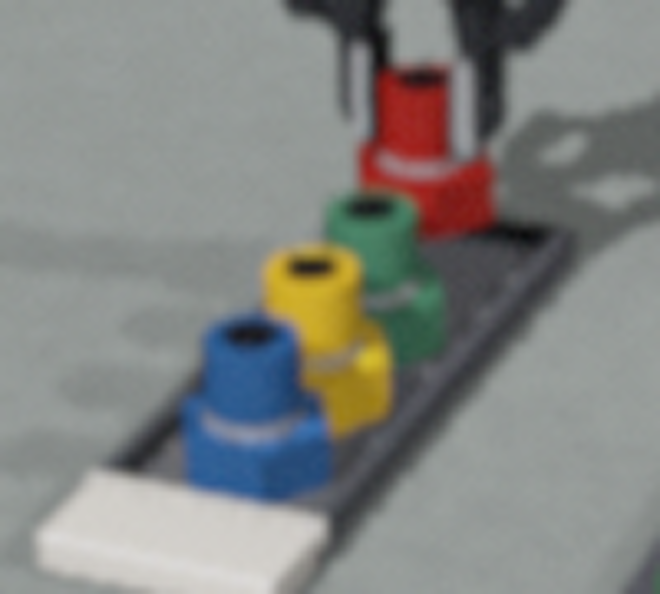

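The side crop shows blue, yellow and green in line, with red held behind green at (273,201), upright, about 46 mm along. It needs about 3.5 mm more clearance before lowering.

```bash
python3 -m creep '[[-0.0035,0,0,0,0,0.3],[-0.0035,0,0.005,0,0,0.3],[-0.0035,0,0.011,0,0,0.3],[-0.0035,0,0.017,0,0,0.3],[-0.0035,0,0.022,0,0,0.3],[-0.0035,0,0.026,0,0,0.3],[-0.0035,0,0.0278,0,0,0.3],[-0.0035,0,0.0278,0,0,0.3]]'
python3 -c "
from h import *
go(.6631,-.0452,.031,1.1)
p,d=env.read_camera('side'); np.savez('s5.npz',p=p,d=d)
for X,h in (([.6631,.0031,.0567],.0567),([.6631,-.0465,.057],.0577)):
  q=project('side',X)[0].astype(int)
  for vm in (50,65,80,100):
    try: dd=dots(p,[(q[0]-8,q[1]-6,16,12)],vm);print(vm,dd,totray(plane('side',dd[:,:2],h)))
    except ValueError: pass
"
```

```text
clock: 27.0
tcp_pos: [0.6635, -0.0469, 0.0318]
orientation: [-0.0, 0.7, 0.714, -0.0]
wrist_force: [-0.5, -0.1, -2.1]
finger_gap: 0.0306
at [663.5 -46.9  31.8] jaw 1.13 t 27.0 gap 30.6 F [-0.5 -0.1 -2.1]
 shift m [ 0.0017 -0.0003  0.0008]  turn deg [-0.02  0.    0.03]
65 [[265.71212121 221.03030303  14.        ]] [[  2.25515837 -24.47047965]]
80 [[265.57653061 221.02295918  18.        ]] [[  2.55454389 -24.39243378]]
80 [[274.4989011  211.87692308  12.        ]] [[  1.77703862 -73.23069413]]
100 [[274.77297297 211.89945946  19.        ]] [[  1.13671232 -73.35361333]]
```

```bash
python3 -m creep '[[0.0006,0,0,0,0,0],[0.0012,0,0,0,0,0],[0.0018,0,0,0,0,0],[0.0018,0,0,0,0,0],[0.0018,0,0.0006,0,0,0],[0.0018,0,0.0012,0,0,0],[0.0018,0,0.0018,0,0,0],[0.0018,0,0.0018,0,0,0]]'
python3 -m creep '[[0,0,0,0,0,0],[0,0,0,0,0,0],[0,0,0,0,0,0],[0,0,0,0,0,0],[0,0,-0.01,0,0,0],[0,0,-0.03,0,0,0],[0,0,-0.06,0,0,0],[0,0,-0.08,0,0,0]]' 0.056
python3 -m creep '[[-0.03,-0.01,-0.01,0,0,0],[-0.07,-0.02,-0.02,0,0,0],[-0.11,-0.04,-0.05,0,0,0],[-0.15,-0.06,-0.08,0,0,0],[-0.19,-0.08,-0.1,0,0,0],[-0.22,-0.1,-0.11,0,0,0],[-0.235,-0.11,-0.11,0,0,0],[-0.24,-0.11,-0.11,0,0,0]]'
cat > chk.py <<'E'
from h import *
t,d=env.read_camera("top");np.savez("f.npz",p=t,d=d);W0=np.mgrid[130:210,215:370];o,r=ray("top",np.c_[W0[1].ravel(),W0[0].ravel()])
W=o+r*d[130:210,215:370].reshape(-1,1);q=totray(W);S=cv2.cvtColor(t,cv2.COLOR_BGR2HSV)[130:210,215:370,1].ravel()
hu=cv2.cvtColor(t,cv2.COLOR_BGR2HSV)[130:210,215:370,0].ravel()
for c,(a,b) in dict(blue=(98,122),yellow=(18,36),green=(55,97),red=(165,10)).items():
    m=((hu>=a)&(hu<=b)) if a<b else ((hu>=a)|(hu<=b))
    m&=(S>55)&(abs(q[:,0])<34)
    k=m&(W[:,2]>.018)&(W[:,2]<.034);tp=m&(W[:,2]>.05)
    y=hexyaw(q[k]/1000,0);print(c,k.sum(),"yaw err %.1f"%(y[0]-30),"widths",y[1].round(1),y[2].round(1),"hull c",y[4].round(1),"y range",np.percentile(q[k,1],[1,99]).round(1),"top z",np.median(W[tp,2]).round(4))
cv2.imwrite("pics/f%d.png"%int(env.get_state()["clock"]),cv2.resize(t[130:205,220:360],(784,420),interpolation=cv2.INTER_CUBIC))
E
python3 chk.py; ls pics
```

```text
clock: 27.85
tcp_pos: [0.6637, -0.0451, 0.0312]
orientation: [0.0, 0.7, 0.714, 0.0]
wrist_force: [-2.7, 0.7, 5.3]
finger_gap: 0.0304
clock: 28.65
tcp_pos: [0.6643, -0.0452, 0.113]
orientation: [0.001, 0.7, 0.714, 0.001]
wrist_force: [0.6, 0.5, 0.1]
finger_gap: 0.0559
clock: 29.45
tcp_pos: [0.5572, -0.2891, 0.2212]
orientation: [0.001, 0.701, 0.713, 0.0]
wrist_force: [0.1, 0.0, -0.3]
finger_gap: 0.056
blue 189 yaw err -0.3 widths 45.8 52.4 hull c [ 2.1 73.1] y range [50.2 96. ] top z 0.0568
yellow 202 yaw err -0.5 widths 45.2 53.2 hull c [ 2.1 23.9] y range [ 0.1 46.7] top z 0.057
green 128 yaw err -5.0 widths 42.4 49.6 hull c [ -2.1 -23.3] y range [-45.1  -1.6] top z 0.0564
red 182 yaw err -2.0 widths 43.2 51.7 hull c [  2.7 -70.7] y range [-92.5 -48.8] top z 0.0566
a.png
a_side.png
a_top.png
b.png
c1.png
c2.png
c3.png
cs.png
ct.png
f29.png
hex.png
s2.png
s3.png
s4.png
side0.png
top0.png
```

View pics/f29.png

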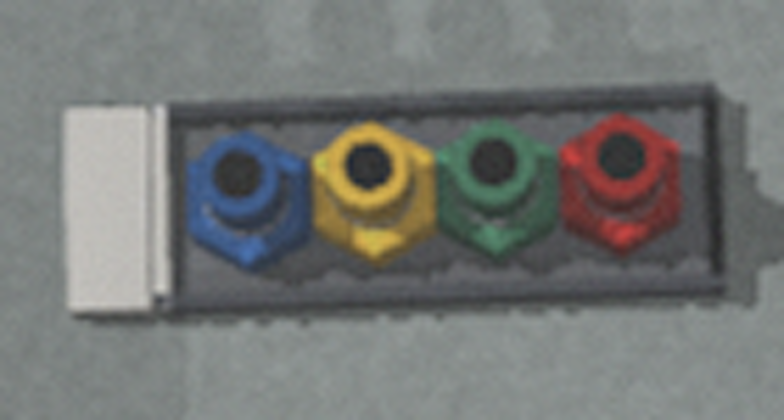

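The last picture shows blue (262,165), yellow (286,163), green (309,162) and red (331,160) upright in one row from the tray's white end, flat to flat with gaps of 1–3 mm. The arm is clear, so I hand in.

```bash
python3 -c "
from workcell import env
print(env.hand_in(), env.get_state()['clock'])"
```

```text
the job is handed in; nothing more can be done
the job is handed in; nothing more can be done
```

All four nuts are in the tray in reverse order: from the tray's white end they stand blue, yellow, green, red. I handed the job in at about 29.5 s of the 83 s limit, with the arm clear of everything.

**Last checks (top camera):**
- **Upright:** the nut tops measured 56–57 mm high, as expected for nuts standing on the tray floor.
- **Row and spacing:** hex centres are about 49, 47 and 47 mm apart, so the gaps are roughly 1–3 mm. The row is straight to within 1 mm, except for the last green reading below.
- **Alignment of the flats:** blue −0.3°, yellow −0.5° and red −2.0°.
- **Forces:** the wrist readings I saw stayed under 7 N.

**Where the checks disagreed or are less certain:**
- **Green:** the final reading gave −5.0° and put it about 4 mm off the row, from a hex outline only partly picked up because the colour is dark. A fuller measurement earlier gave −2.8° and in line with the row, and the last picture shows it in line.
- **Blue–yellow spacing:** it read anywhere from 47.8 to 49.2 mm, so that gap is somewhere between 2 and 3 mm.
- **Bottle, spray can, socket and look-alikes:** I planned nothing near them at their height, but I did not measure them again at the end.

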